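# Set a saddle's setback against a gauge, free play taken up forwards

### The job

Set the lime-green saddle on its fitting slide: with the black handle draw it back until its nose is clear of the gauge, then swing the red gauge arm over and fully down across the front of the nose. With the handle bring the saddle forward again until the nose rests lightly against the gauge's sprung tip (about 4 N, never more than 15 N), and let go with the last movement forward, so that the handle's free play stays taken up at its front end; if you have pressed too far, draw well back and come up to it again. Leave the things lying about where they are.

Things in the scene. Friction and masses are not known exactly. Their poses are not given: they have to be found in the camera images.
- fixture: fitting slide, fixed to the table: grey base plate 210 x 440 mm, 12 mm thick. Origin on the table under the slide's centre line; its +y axis is 'forward', the way the saddle's nose points and slides; +x points away from the handle's side; z up.
- saddle: lime-green bicycle saddle (255 mm long, up to 140 mm wide, top 110 mm above the table) on its aluminium slide; axes as the fixture's, origin at table level on the centre line, 0 to 115 mm ahead (+y) of the fixture's origin. It drags with about 9 N either way (plus 8 N per m/s) and stays where it is left if pushed with less.
- nose (a point): middle of the flat front face of the saddle's nose (36 mm wide, 34 mm high), 86 mm above the table, on the slide's centre line.
- handle (a joint): where the handle stands in its free play on the slide (m): 0 = against its rear ear (pulling the saddle back), 0.008 = against its front ear (pushing the saddle forward). In between the handle moves alone with about 1.5 N of drag and the saddle stays. Where it stands at the start varies.
- handle_grip (a point): point to grip on the handle: an upright black post with an orange band near its top, 16 mm wide along the fixture's y, 22 mm along its x, top 134 mm above the table, free to grip down to 70 mm (steel ears stand in front and behind below that); this point is on its axis, 112 mm above the table, 115 mm to the robot's side of the slide's centre line. Grip it across its y faces. It moves along the fixture's y only.
- gauge: dark steel gauge block 34 x 44 mm, fixed on the fixture's plate at its front on the robot's side, axes as the fixture's; origin at the centre of its underside, 12 mm above the table, 75 mm from the slide's centre line. The arm's hinge axis runs along y, 75 mm above it. The nose is surely clear of the gauge when it is 75 mm or more behind (-y of) this origin.
- gauge_hinge (a point): middle of the arm's hinge axis, right above the gauge's origin. The sprung tip (steel disc, 18 mm across) sits on the arm 75 mm from here and looks to -y; arm down, it is on the slide's centre line. Its face lies 35 to 65 mm behind (-y of) here: differs each time, not measured, so feel for it. It yields: 2 N at first touch, 2 N more per mm, 13 mm at most.
- gauge_arm (a joint): angle of the red gauge arm (rad): 0 = raised and leaning 15 degrees towards the handle's side (-x), 0.26 = upright, 1.83 = fully down on its stop, level, pointing to +x. It is 12 mm thick, 121 mm long, its hinge 87 mm above the table; level, its upper face is 93 mm above the table. Stays at any angle (0.1 N m moves it): push it over with closed fingers from its -x side, then down.
- paddle (a point): centre of the red paddle at the arm's free end, 26 mm wide along y, 22 mm long, 14 mm thick, 110 mm from the hinge; with the arm raised it stands up to 210 mm above the table, so pass over it.
- goniometer: clear plastic angle measure lying on the table, disc 80 mm across with a 160 mm leg, 4 mm thick; leave it alone.
- spacer: black ring, 38 mm across, 10 mm high, on the fixture's plate; leave it alone.
- bolt_tin: small aluminium tin, 40 mm across, 30 mm high, on the fixture's plate; leave it alone.
- spanner: spanner 160 mm long on the table; leave it alone.
- jar_white: brown glass jar with white cap, 56 mm across, 85 mm high; leave it alone.
- jar_brown: brown glass jar with black cap, 50 mm across, 75 mm high; leave it alone.
- drink_bottle: blue drink bottle, 72 mm across, 190 mm high; leave it alone.

How it is judged:
By the outcome, as a careful person would: the job done as asked, in the order asked, and still so for the second after the job is handed in, with the robot touching nothing.
It also fails if it takes over 69 s, if anything falls off the work surface, if the arm or the gripper's body presses on something with over 40 N, if the wrist force passes 120 N, or if a joint passes its speed limit or range.

### The arm

A 7-joint arm with a two-finger parallel gripper is mounted at the origin on the work surface. World frame = base frame: x ahead of the robot, y to its left, z up, the work surface at z = 0. Lengths are in m, angles in rad, forces in N, time in s.
With the tool pointing down it reaches from about 0.4 to 0.85 m from the base axis. Payload 10.4 kg.
Tool frame: the origin (TCP) lies at the very end of the fingers, on their centre line; the grasp point (between the pads) lies manip.hold_point_z behind it (manip.hold_point_z is the distance from the TCP to the grasp point, in m); z points along the fingers, y is the direction in which the jaws open and shut (so a half turn about z gives the same grasp; the last joint's range is limited). The gripper opens to 85 mm and grips with 20 to 120 N. Pads are 22 mm wide; open, the fingers measure 114 mm over their backs; the gripper's body (76 mm by 85 mm) begins 54 mm behind the grasp point. The pads swing forward as they close: fully open they stand 13 mm farther back than shut.
Start: joints at [-1.159, 0.332, -0.065, 1.46, 0.022, 1.35, -0.088], TCP at [0.263, 0.567, 0.231] pointing down, gripper open.
Joint ranges: [-2.6, 2.6], [-0.5, 2.12], [-1.47, 1.34], [0.16, 2.42], [-1.27, 4.41], [0.06, 2.06], [-2.6, 2.6]. Speed limits (rad/s): [2.22, 2.22, 2.79, 2.79, 3.14, 3.14, 3.14].

### API

Orientations are given as a unit quaternion [x, y, z, w].
In Python, from workcell import manip gives the robot as it stands.
- The arm moves only by the tool jog_arm, never from a script. Its arguments are lists of equal length, an entry for each row: "translation": the shift along the world's x, y, z in mm, a list of three; "turn": the turn about the world's z in degrees. In form: {"translation": [[x, y, z], ...], "turn": [turn, ...]}. A call has 1 to 12 rows; each row is the pose to reach, as a shift and turn from the pose measured when the call began; what a row does not reach only later rows make up. A row lasts 1/12 s, in which the tool goes at most 41.7 mm and 7.16 degrees, less where a joint would pass 70% of its speed; a pose out of reach is approached as far as the arm can. A call with a gripper value outside its range is refused whole. "grip" is the finger opening in mm, from 0 to 85.4, set as the call begins (left out, the last holds). The fingers move at their own pace and stop on an object; "grip_force" is the grip in N (left out, the last holds). Time passes only in rows, so rows that repeat a pose let the fingers close. It gives the time, the measured TCP pose, the force and the opening at its end, in the units of the state.
- manip.get_obs(): the state, without advancing time (a new reading comes with each control period).
- manip.camera(name): name is "scene" or "top" or "wrist"; returns a dict with "frame" (480x640x3 uint8, red, green, blue), "mtx" (3x3 intrinsics, pixels), "pose" (4x4, takes a point from camera to world coordinates). Camera axes: x right, y down, z forward; pixel columns grow to the right and rows downward; lengths in m; the calibration is good to about 2 mm. A picture is of the moment at which its call begins. There is no depth.
- manip.hand_in(): hands the job in, once; it reports no verdict.
Trained networks look in a picture, given as the dict that the camera call returned (one of the last four; its "shot" number tells which), for a name from the list of things; names that differ only in an ending like _2 or _b are one class to them, and where a whole thing is asked for, a point or a joint stands for the part that bears it (a point fixed in the world has none). Each returns a list of dicts, best first, with "confidence" (0 to 1); they miss things now and then, are a little off and sometimes report something else, mostly with a low value. They report only what shows in the picture. A call takes as long as a camera call.
- manip.outline_of(picture, label): "mask" (480x640 bool, what is visible of it) and "extent" ([left, top, right, bottom] in pixels, round what is visible of it).
- manip.pinpoint(picture, label): "at" ([column, row] in pixels: a listed point, or the origin of a listed thing).
The state is a dict: "clock": time; "joint_pos": joint angles; "joint_velocities": joint speeds; "tau": joint torques, N m; "position": TCP position; "ee_rot": TCP orientation; "ft_force": force on the tool from outside, world axes, zero at the start; "torque": the same for the moment, N m; "grip_width": opening from 0.0 (shut) to 1.0 (fully open).
Only numpy, scipy, OpenCV 4.12 (cv2) and the standard library are available. Lean on these libraries where they do the work, as an engineer would, in place of code of your own. Each camera call takes 0.05 s, during which the arm holds its last target. There are 200 camera calls.

## Working session

There is one attempt and no reset: what is moved stays moved. The work goes in short steps, Python scripts to look and compute and a tool call to move; the robot and the scene stay as the last step left them, time stands still between calls to the robot, and variables do not carry over. Pictures are saved under pics/ and viewed, about 8 in all and at most 12, crops included, and the job is handed in when it is done.

Besides the shell and the picture viewer there is one more tool, called after "Request:" in YAML: its name, and indented under it one key for each argument. jog_arm: Moves the arm, as the interface text tells. Its arguments: {"type":"object","properties":{"translation":{"type":"array"},"turn":{"type":"array"},"grip":{"type":"number"},"grip_force":{"type":"number"}},"required":["translation","turn"]}

```bash
mkdir -p pics; cat > h.py <<'E'
import numpy as np, cv2
from workcell import manip
def ray(p,uv):
    d=np.linalg.inv(p["mtx"])@np.array([uv[0],uv[1],1.0]); T=np.array(p["pose"])
    d=T[:3,:3]@d; return T[:3,3],d/np.linalg.norm(d)
def at_z(p,uv,z):
    o,d=ray(p,uv); return o+d*(z-o[2])/d[2]
def tri(obs):
    A=np.zeros((3,3));b=np.zeros(3)
    for p,uv in obs:
        o,d=ray(p,uv);M=np.eye(3)-np.outer(d,d);A+=M;b+=M@o
    x=np.linalg.solve(A,b)
    return x,[np.linalg.norm((np.eye(3)-np.outer(d,d))@(x-o)) for o,d in (ray(*q) for q in obs)]
def save(p,n): cv2.imwrite("pics/"+n,cv2.cvtColor(p["frame"],cv2.COLOR_RGB2BGR))
E
python3 - <<'E'
from h import *
np.set_printoptions(precision=4,suppress=True)
o=manip.get_obs();print(o["clock"],o["position"],o["ee_rot"],o["grip_width"],manip.hold_point_z)
P={n:manip.camera(n) for n in("scene","top","wrist")}
for n,p in P.items(): save(p,n+"0.png"); print(n,np.array(p["pose"])[:3].round(3).tolist())
for l in["fixture","saddle","nose","handle_grip","gauge","gauge_hinge","paddle","drink_bottle","jar_white","jar_brown","bolt_tin","spacer"]:
    r={}
    for n,p in P.items():
        q=manip.pinpoint(p,l)
        if q: r[n]=q[0]; print(l,n,np.round(q[0]["at"],1),round(q[0]["confidence"],2))
    if "scene" in r and "top" in r: print("   tri",*tri([(P[n],r[n]["at"]) for n in("scene","top")]))
print(manip.get_obs()["clock"])
a=np.hstack([P["scene"]["frame"],P["top"]["frame"]])
E
```

```text
0.0 [0.2632 0.5665 0.2305] [ 0.2157  0.9765 -0.0007 -0.0001] 1.0018552352651635 0.0187
scene [[0.468, 0.513, -0.72, 1.266], [0.884, -0.264, 0.387, -0.451], [0.008, -0.817, -0.577, 0.756]]
top [[0.029, -0.988, 0.15, 0.265], [-1.0, -0.028, 0.007, -0.029], [-0.003, -0.15, -0.989, 1.685]]
wrist [[0.42, 0.87, 0.259, 0.197], [0.907, -0.403, -0.12, 0.596], [-0.0, 0.285, -0.958, 0.372]]
fixture scene [320.1 327.3] 0.71
fixture top [335.3 215.7] 0.95
   tri [ 0.6084 -0.082   0.0091] [np.float64(0.002649604142518329), np.float64(0.002649604142518239)]
saddle scene [386.  204.7] 0.64
saddle top [303.  220.2] 0.56
   tri [0.5663 0.0411 0.2495] [np.float64(0.035890322001974624), np.float64(0.03589032200197461)]
nose scene [404.7 268. ] 0.72
nose top [335.2 217. ] 0.61
   tri [ 0.6279 -0.0074  0.1562] [np.float64(0.08496121985797724), np.float64(0.0849612198579773)]
handle_grip scene [308.1 253.6] 0.56
handle_grip top [322.1 252.8] 0.6
   tri [ 0.4806 -0.0444  0.105 ] [np.float64(0.0028544143055153747), np.float64(0.0028544143055153548)]
gauge scene [388.6 273.1] 0.68
gauge top [260.6 242.5] 0.56

[... 577 characters left out ...]
float64(0.005032565372788943)]
jar_white scene [473.1 249. ] 0.9
jar_white top [180.9 232.7] 0.68
   tri [0.5457 0.3866 0.0159] [np.float64(0.004071430013797287), np.float64(0.004071430013797413)]
jar_brown scene [142.5 394.4] 0.61
jar_brown top [457.6 223.3] 0.75
   tri [ 0.5988 -0.4517 -0.0023] [np.float64(0.0005656876293733753), np.float64(0.0005656876293734944)]
bolt_tin scene [313.1 359.1] 0.74
bolt_tin top [354.4 190. ] 0.67
   tri [ 0.687  -0.1387  0.0189] [np.float64(0.0036750828141614484), np.float64(0.003675082814161516)]
spacer scene [145.3 397.8] 0.67
spacer top [286.6 189.4] 0.38
   tri [ 0.6742 -0.1919  0.0996] [np.float64(0.257261632851033), np.float64(0.257261632851033)]
1.95
```

View pics/scene0.png

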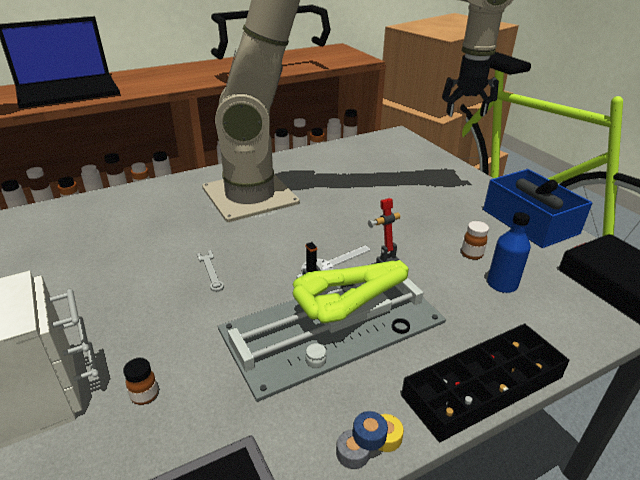

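View pics/top0.png

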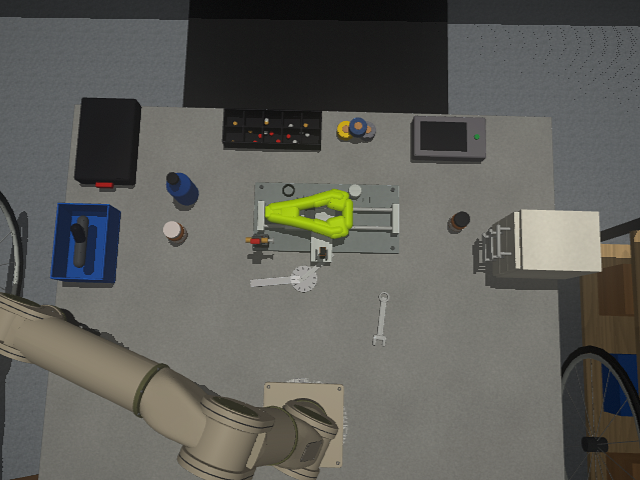

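The slide lies nearly along world y with its nose to +y (left in the top view, about column 266, row 214). The handle is at top (322,252), and the red arm stands raised at (260,240). Next I'll measure the yaw.

```bash
python3 - <<'E'
from h import *
np.set_printoptions(precision=4,suppress=True)
p=manip.camera("top"); s=manip.camera("scene")
for n,c in(("top",p),("scene",s)):
    m=manip.outline_of(c,"fixture")
    if not m: continue
    ys,xs=np.nonzero(m[0]["mask"]); hull=cv2.convexHull(np.c_[xs,ys].astype(np.float32))[:,0]
    w=np.array([at_z(c,u,0.012)[:2] for u in hull]).astype(np.float32)
    print(n,m[0]["confidence"],cv2.minAreaRect(w*1000))
f=p["frame"]; cv2.imwrite("pics/c1.png",cv2.resize(cv2.cvtColor(f[160:290,160:420],cv2.COLOR_RGB2BGR),None,fx=3,fy=3,interpolation=cv2.INTER_CUBIC))
m=manip.outline_of(p,"saddle")[0]; print(m["extent"],m["confidence"])
print("nose",at_z(s,manip.pinpoint(s,"nose")[0]["at"],0.086),"top-left tip",at_z(p,(m["extent"][0],212),.095))
E
```

```text
top 0.67 ((588.9976196289062, -51.80340576171875), (239.592041015625, 440.6302185058594), 0.310890793800354)
scene 0.72 ((522.469970703125, -38.825836181640625), (396.7331237792969, 479.8526916503906), 0.8961958885192871)
[261.6, 189.4, 349.1, 259.3] 0.63
nose [0.6078 0.1215 0.086 ] top-left tip [0.5968 0.1353 0.095 ]
```

View pics/c1.png

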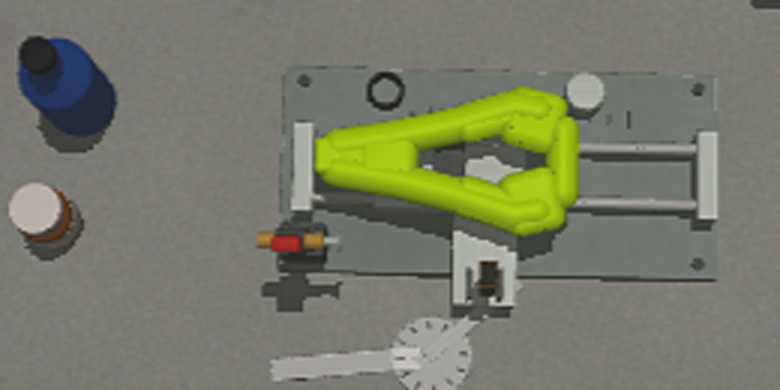

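Request:
jog_arm:
  translation:
    - [0, 0, 35]
    - [5, -30, 70]
    - [18, -65, 70]
    - [32, -105, 70]
    - [45, -145, 70]
    - [59, -185, 70]
    - [73, -225, 70]
    - [87, -265, 70]
    - [101, -305, 70]
    - [115, -345, 70]
    - [130, -380, 70]
    - [140, -415, 70]
  turn: [0, 2, 5, 7, 10, 12, 15, 17, 20, 22, 25, 25.5]

```text
clock: 3.25
position: [0.404, 0.1493, 0.3016]
ee_rot: [-0.006, 1.0, 0.0, 0.0]
ft_force: [1.6, -0.1, 0.3]
grip_width: 1.004
```

Request:
jog_arm:
  translation:
    - [10, -35, 0]
    - [20, -70, 0]
    - [35, -105, 0]
    - [50, -140, 0]
    - [65, -170, 0]
    - [78, -190, 0]
    - [78, -195, -15]
    - [78, -195, -30]
    - [78, -195, -30]
  turn: [0, 0, 0, 0, 0, 0, 0, 0, 0]

```text
clock: 4.0
position: [0.4809, -0.0463, 0.2693]
ee_rot: [-0.006, 1.0, 0.0, -0.001]
ft_force: [-0.1, -0.1, 0.7]
grip_width: 1.0
```

```bash
python3 - <<'E'
from h import *
np.set_printoptions(precision=4,suppress=True)
o=manip.get_obs();print(o["clock"],o["position"],o["ee_rot"],o["ft_force"])
P={n:manip.camera(n) for n in("wrist","scene")}
save(P["wrist"],"w1.png")
for l in["nose","handle_grip","gauge_hinge","paddle"]:
  r=[]
  for n,p in P.items():
    q=manip.pinpoint(p,l)
    if q: r.append((p,q[0]["at"])); print(l,n,q[0]["at"],q[0]["confidence"])
  if len(r)==2: print(tri(r))
E
```

```text
4.0 [ 0.4809 -0.0463  0.2693] [-0.0055  1.      0.0001 -0.0013] [-0.0525 -0.1227  0.6903]
nose wrist [486.4, 328.0] 0.89
nose scene [405.8, 271.1] 0.94
(array([0.604 , 0.1309, 0.0798]), [np.float64(0.0014170129345850045), np.float64(0.0014170129345849897)])
handle_grip wrist [318.1, 220.9] 0.66
handle_grip scene [309.5, 253.3] 0.81
(array([ 0.484 , -0.0459,  0.1083]), [np.float64(6.648610993576336e-05), np.float64(6.648610993573315e-05)])
gauge_hinge wrist [506.6, 256.5] 0.63
gauge_hinge scene [389.9, 247.4] 0.8
(array([0.5236, 0.1398, 0.0867]), [np.float64(0.0026607244647369604), np.float64(0.002660724464736898)])
paddle wrist [597.7, 274.6] 0.69
paddle scene [384.8, 202.8] 0.92
(array([0.4963, 0.1362, 0.1946]), [np.float64(0.000724785615364584), np.float64(0.000724785615364523)])
```

View pics/w1.png

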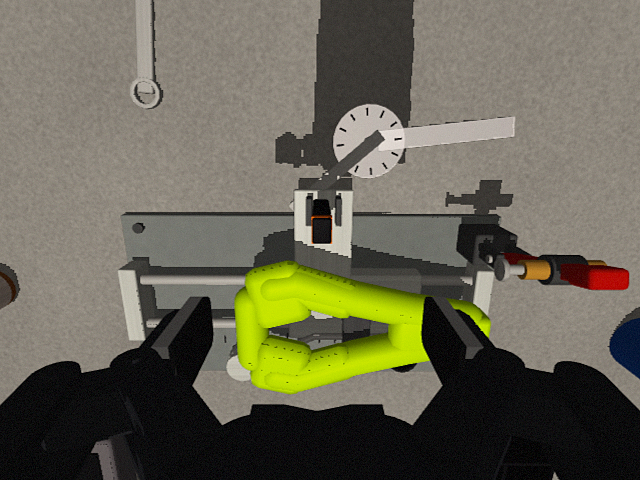

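Request:
jog_arm:
  translation:
    - [3, 0, -30]
    - [3, 0, -60]
    - [3, 0, -90]
    - [3, 0, -120]
    - [3, 0, -145]
    - [3, 0, -165]
    - [3, 0, -176]
    - [3, 0, -176]
  turn: [0, 0, 0, 0, 0, 0, 0, 0]

```text
clock: 5.17
position: [0.4838, -0.0456, 0.0941]
ee_rot: [-0.006, 1.0, 0.0, -0.001]
ft_force: [0.2, -0.1, 0.3]
grip_width: 1.003
```

Request:
jog_arm:
  translation:
    - [0, 0, 0]
    - [0, 0, 0]
    - [0, 0, 0]
    - [0, 0, 0]
    - [0, 0, 0]
    - [0, 0, 0]
    - [0, 0, 0]
    - [0, 0, 0]
    - [0, 0, 0]
    - [0, 0, 0]
  turn: [0, 0, 0, 0, 0, 0, 0, 0, 0, 0]
  grip: 8
  grip_force: 50

```text
clock: 6.0
position: [0.4843, -0.0451, 0.0949]
ee_rot: [-0.006, 1.0, 0.001, -0.001]
ft_force: [-2.1, 1.3, 5.7]
grip_width: 0.182
```

Request:
jog_arm:
  translation:
    - [0, -5, 0]
    - [0, -12, 0]
    - [0, -20, 0]
    - [0, -28, 0]
    - [0, -36, 0]
    - [0, -45, 0]
    - [0, -54, 0]
    - [0, -63, 0]
    - [0, -72, 0]
    - [0, -81, 0]
    - [0, -90, 0]
    - [0, -90, 0]
  turn: [0, 0, 0, 0, 0, 0, 0, 0, 0, 0, 0, 0]

```text
clock: 7.0
position: [0.4848, -0.1349, 0.095]
ee_rot: [-0.006, 1.0, 0.001, 0.0]
ft_force: [4.0, 1.6, -3.0]
grip_width: 0.185
```

```bash
python3 - <<'E'
from h import *
np.set_printoptions(precision=4,suppress=True)
o=manip.get_obs();print(o["clock"],o["position"],o["ft_force"],o["grip_width"])
P={n:manip.camera(n) for n in("scene","top","wrist")}
save(P["scene"],"s2.png")
for l in["nose","handle_grip","gauge_hinge","paddle"]:
  r={}
  for n,p in P.items():
    q=manip.pinpoint(p,l)
    if q: r[n]=(p,q[0]["at"]); print(l,n,q[0]["at"],round(q[0]["confidence"],2))
  if len(r)>1: print(tri(list(r.values())))
  if l=="nose" and "scene" in r: print(at_z(*r["scene"],.086))
E
```

```text
7.0 [ 0.4848 -0.1349  0.095 ] [ 4.0116  1.6379 -3.0277] 0.18523432752643837
nose scene [370.9, 281.5] 0.89
nose top [296.1, 212.7] 0.73
(array([0.6011, 0.038 , 0.0823]), [np.float64(0.0018307894837674625), np.float64(0.0018307894837674573)])
[0.6055 0.0371 0.086 ]
handle_grip scene [268.2, 264.9] 0.71
handle_grip wrist [316.5, 323.7] 0.7
(array([ 0.4844, -0.1399,  0.1111]), [np.float64(0.004139521871139488), np.float64(0.004139521871139478)])
gauge_hinge scene [318.8, 330.4] 0.46
gauge_hinge top [259.9, 237.1] 0.82
(array([ 0.5229,  0.0675, -0.1183]), [np.float64(0.0971220022005624), np.float64(0.09712200220056243)])
paddle scene [384.1, 203.9] 0.84
paddle top [456.3, 220.8] 0.58
(array([ 0.6401, -0.2052,  0.394 ]), [np.float64(0.1836168758431664), np.float64(0.1836168758431666)])
```

The nose now stands about 100 mm behind the hinge, so it is clear of the gauge. Next: release, rise, and go to the -x side of the gauge arm.

Request:
jog_arm:
  translation:
    - [0, 0, 0]
    - [0, 0, 0]
    - [0, 0, 0]
    - [0, 0, 20]
    - [-5, 0, 50]
    - [-15, 0, 80]
    - [-25, 20, 82]
    - [-35, 45, 82]
    - [-45, 75, 82]
    - [-45, 110, 82]
    - [-45, 145, 82]
    - [-45, 175, 82]
  turn: [0, 0, 0, 0, 0, 0, 0, 0, 0, 0, 0, 0]
  grip: 45

```text
clock: 8.75
position: [0.4392, 0.0421, 0.1774]
ee_rot: [-0.007, 1.0, 0.001, 0.0]
ft_force: [-0.5, -0.3, 0.4]
grip_width: 0.528
```

Request:
jog_arm:
  translation:
    - [0, 30, 0]
    - [0, 60, 0]
    - [0, 85, 0]
    - [0, 98, 0]
    - [0, 98, 0]
    - [0, 98, 0]
  turn: [0, 0, 0, 0, 0, 0]
  grip: 0

```text
clock: 9.25
position: [0.4392, 0.1395, 0.1772]
ee_rot: [-0.007, 1.0, 0.0, -0.0]
ft_force: [0.8, -2.0, -0.3]
grip_width: -0.001
```

```bash
python3 - <<'E'
from h import *
np.set_printoptions(precision=4,suppress=True)
o=manip.get_obs();print(o["clock"],o["position"],o["ft_force"],o["grip_width"])
P={n:manip.camera(n) for n in("scene","top","wrist")}
save(P["wrist"],"w3.png")
save(P["scene"],"s3.png")
for l in["nose","handle_grip","gauge_hinge","paddle"]:
  r={}
  for n,p in P.items():
    q=manip.pinpoint(p,l)
    if q and q[0]["confidence"]>.5: r[n]=(p,q[0]["at"]); print(l,n,q[0]["at"],round(q[0]["confidence"],2))
  if len(r)>1: print(tri(list(r.values())))
E
```

```text
9.25 [0.4392 0.1395 0.1772] [ 0.7793 -1.9647 -0.254 ] -0.001413265122825762
nose scene [369.6, 277.4] 0.61
nose top [293.3, 213.7] 0.69
(array([0.5949, 0.0427, 0.0876]), [np.float64(0.0018085527534621854), np.float64(0.0018085527534622919)])
handle_grip scene [268.9, 268.8] 0.8
gauge_hinge scene [393.3, 244.6] 0.6
gauge_hinge top [258.2, 240.7] 0.74
(array([0.5175, 0.1478, 0.0893]), [np.float64(0.006715281633982544), np.float64(0.0067152816339824)])
paddle scene [388.5, 205.2] 0.66
```

View pics/s3.png

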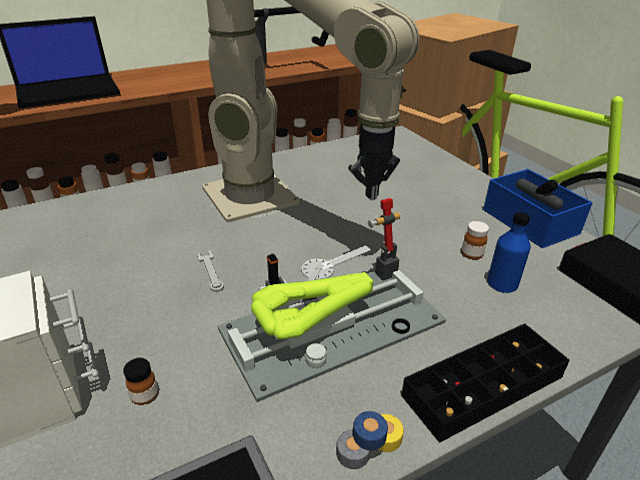

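The saddle is drawn back, with its nose at about (370,278), and the gripper stands on the -x side of the raised arm. I'll sweep the arm over now.

Request:
jog_arm:
  translation:
    - [20, -1, 2]
    - [40, -1, 3]
    - [55, -1, 3]
    - [68, -1, 3]
    - [80, -1, 4]
    - [93, -1, 5]
    - [106, -1, 3]
    - [119, -1, 0]
    - [135, -1, -8]
    - [150, -1, -18]
    - [158, -1, -26]
    - [158, -1, -26]
  turn: [0, 0, 0, 0, 0, 0, 0, 0, 0, 0, 0, 0]

```text
clock: 11.0
position: [0.5973, 0.1387, 0.1492]
ee_rot: [-0.007, 1.0, -0.0, -0.001]
ft_force: [-0.6, 0.7, 0.2]
grip_width: 0.0
```

Request:
jog_arm:
  translation:
    - [8, 0, -10]
    - [16, 0, -20]
    - [21, 0, -29]
    - [26, 0, -38]
    - [30, 0, -48]
    - [33, 0, -55]
    - [33, 0, -58]
    - [33, 0, -58]
  turn: [0, 0, 0, 0, 0, 0, 0, 0]

```text
clock: 11.67
position: [0.6298, 0.1388, 0.0936]
ee_rot: [-0.007, 1.0, 0.001, -0.002]
ft_force: [-14.7, -1.4, 23.7]
grip_width: 0.003
```

```bash
python3 - <<'E'
from h import *
p=manip.camera("scene"); print(manip.get_obs()["position"],manip.get_obs()["ft_force"])
cv2.imwrite("pics/c4.png",cv2.resize(cv2.cvtColor(p["frame"][150:350,280:480],cv2.COLOR_RGB2BGR),None,fx=3,fy=3,interpolation=cv2.INTER_CUBIC))
E
```

```text
[0.62985451 0.13876616 0.09356991] [-14.0771411   -1.73121898  24.68870823]
```

View pics/c4.png

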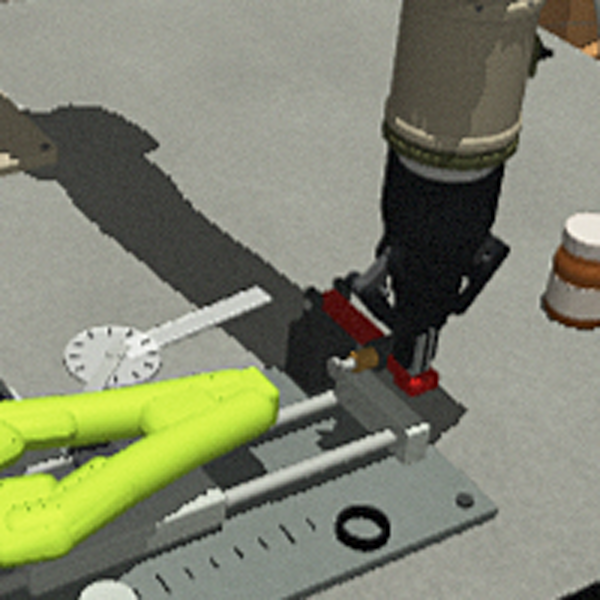

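The arm is down on its stop, carrying about 24 N, with the paddle under the fingers at crop (415,378). I'll lift straight up and return to the handle, opening the gripper on the way.

Request:
jog_arm:
  translation:
    - [0, 0, 15]
    - [0, 0, 40]
    - [0, 0, 70]
    - [-10, -20, 95]
    - [-30, -50, 95]
    - [-50, -85, 95]
    - [-70, -120, 95]
    - [-90, -160, 95]
    - [-110, -200, 95]
    - [-125, -235, 95]
    - [-140, -265, 90]
    - [-145, -274, 80]
  turn: [0, 0, 0, 0, 0, 0, 0, 0, 0, 0, 0, 0]

```text
clock: 12.72
position: [0.4828, -0.1411, 0.1746]
ee_rot: [-0.003, 1.0, 0.0, -0.0]
ft_force: [0.8, -0.5, 0.3]
grip_width: 0.001
```

```bash
python3 - <<'E'
from h import *
np.set_printoptions(precision=4,suppress=True)
o=manip.get_obs();print(o["clock"],o["position"],o["ft_force"],o["grip_width"])
P={n:manip.camera(n) for n in("scene","top","wrist")}
save(P["wrist"],"w5.png")
for l in["nose","handle_grip","gauge_hinge","paddle"]:
  r={}
  for n,p in P.items():
    q=manip.pinpoint(p,l)
    if q and q[0]["confidence"]>.4: r[n]=(p,q[0]["at"]); print(l,n,q[0]["at"],round(q[0]["confidence"],2))
  if len(r)>1: print(tri(list(r.values())))
p=P["scene"]
print("tip",at_z(p,(395,271.7),.087))
cv2.imwrite("pics/c5.png",cv2.resize(cv2.cvtColor(p["frame"][200:350,240:440],cv2.COLOR_RGB2BGR),None,fx=4,fy=4,interpolation=cv2.INTER_CUBIC))
E
```

```text
12.7167 [ 0.4828 -0.1411  0.1746] [ 0.7751 -0.462   0.3089] 0.0006482926010238669
nose scene [369.8, 279.1] 0.75
nose top [297.7, 211.0] 0.97
nose wrist [542.3, 389.9] 0.8
(array([0.6014, 0.0345, 0.0886]), [np.float64(0.002412757792789901), np.float64(0.00377395156235316), np.float64(0.0033196973539038285)])
handle_grip scene [269.4, 265.7] 0.77
handle_grip wrist [320.8, 259.6] 0.62
(array([ 0.4854, -0.1387,  0.1087]), [np.float64(0.003157562538201725), np.float64(0.003157562538201701)])
gauge_hinge scene [391.9, 245.8] 0.68
gauge_hinge top [259.2, 237.2] 0.93
(array([0.5253, 0.1421, 0.093 ]), [np.float64(0.0033418807067841566), np.float64(0.003341880706784093)])
paddle scene [419.8, 275.1] 0.69
paddle top [260.1, 197.1] 0.89
paddle wrist [490.1, 144.3] 0.44
(array([0.5553, 0.1178, 0.0182]), [np.float64(0.07799560312937494), np.float64(0.104729538192249), np.float64(0.17097854166405618)])
tip [0.6025 0.1009 0.087 ]
```

View pics/c5.png

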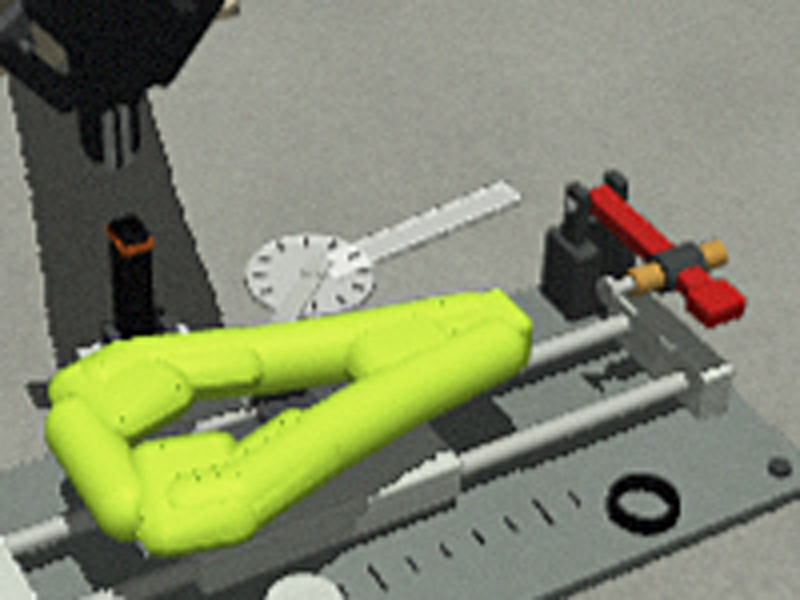

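The gauge arm lies level and the tip disc is at crop (608,292), that is y≈0.095–0.10. The nose is at y≈0.037. Now I'll regrip the handle.

Request:
jog_arm:
  translation:
    - [2, 6, 0]
    - [2, 6, 0]
    - [2, 6, 0]
    - [2, 6, 0]
    - [2, 6, -15]
    - [2, 6, -35]
    - [2, 6, -55]
    - [2, 6, -72]
    - [2, 6, -80]
    - [2, 6, -80]
  turn: [0, 0, 0, 0, 0, 0, 0, 0, 0, 0]
  grip: 55

```text
clock: 14.3
position: [0.4858, -0.1291, 0.0921]
ee_rot: [-0.007, 1.0, 0.0, -0.003]
ft_force: [0.5, 0.2, 0.1]
grip_width: 0.643
```

Request:
jog_arm:
  translation:
    - [0, 0, 0]
    - [0, 0, 0]
    - [0, 0, 0]
    - [0, 0, 0]
    - [0, 0, 0]
    - [0, 0, 0]
    - [0, 0, 0]
    - [0, 0, 0]
  turn: [0, 0, 0, 0, 0, 0, 0, 0]
  grip: 8

```text
clock: 14.97
position: [0.4865, -0.1294, 0.0932]
ee_rot: [-0.006, 1.0, 0.0, -0.002]
ft_force: [-1.6, -0.9, 7.1]
grip_width: 0.181
```

Request:
jog_arm:
  translation:
    - [0, 3, 0]
    - [0, 7, 0]
    - [0, 12, 0]
    - [0, 17, 0]
    - [0, 22, 0]
    - [0, 26, 0]
    - [0, 30, 0]
    - [0, 33, 0]
    - [0, 36, 0]
    - [0, 38, 0]
    - [0, 40, 0]
  turn: [0, 0, 0, 0, 0, 0, 0, 0, 0, 0, 0]

```text
clock: 15.88
position: [0.4862, -0.0913, 0.0933]
ee_rot: [-0.006, 1.0, -0.001, -0.002]
ft_force: [-0.4, -8.7, -2.0]
grip_width: 0.179
```

```bash
python3 - <<'E'
from h import *
np.set_printoptions(precision=4,suppress=True)
o=manip.get_obs();print(o["clock"],o["position"],o["ft_force"],o["grip_width"])
P={n:manip.camera(n) for n in("scene","top","wrist")}
for l in["nose"]:
  r={}
  for n,p in P.items():
    q=manip.pinpoint(p,l)
    if q and q[0]["confidence"]>.4: r[n]=(p,q[0]["at"]); print(l,n,q[0]["at"],round(q[0]["confidence"],2),at_z(*r[n],.086))
p=P["scene"]
print("tip",at_z(p,(392,273),.087))
E
```

```text
15.8833 [ 0.4862 -0.0913  0.0933] [-0.3534 -8.7241 -1.9561] 0.17880821877800057
nose scene [385.4, 277.8] 0.94 [0.6093 0.0713 0.086 ]
nose top [284.2, 210.9] 0.96 [0.6037 0.0709 0.086 ]
tip [0.6032 0.0925 0.087 ]
```

Request:
jog_arm:
  translation:
    - [0, 1, 0]
    - [0, 2, 0]
    - [0, 3, 0]
    - [0, 4, 0]
    - [0, 5, 0]
    - [0, 6, 0]
  turn: [0, 0, 0, 0, 0, 0]

```text
clock: 16.68
position: [0.4862, -0.0866, 0.0933]
ee_rot: [-0.005, 1.0, -0.002, -0.002]
ft_force: [1.2, -8.7, -4.0]
grip_width: 0.179
```

Request:
jog_arm:
  translation:
    - [0, 1, 0]
    - [0, 2, 0]
    - [0, 3, 0]
  turn: [0, 0, 0]

```text
clock: 16.93
position: [0.4861, -0.0853, 0.0933]
ee_rot: [-0.004, 1.0, -0.003, -0.002]
ft_force: [1.6, -9.4, -4.7]
grip_width: 0.179
```

Request:
jog_arm:
  translation:
    - [0, 1, 0]
    - [0, 2, 0]
  turn: [0, 0]

```text
clock: 17.1
position: [0.4861, -0.0847, 0.0933]
ee_rot: [-0.004, 1.0, -0.004, -0.001]
ft_force: [1.7, -9.6, -4.9]
grip_width: 0.178
```

Request:
jog_arm:
  translation:
    - [0, 1, 0]
    - [0, 2, 0]
    - [0, 3, 0]
    - [0, 4, 0]
  turn: [0, 0, 0, 0]

```text
clock: 17.43
position: [0.4861, -0.0823, 0.0933]
ee_rot: [-0.003, 1.0, -0.004, -0.001]
ft_force: [2.0, -8.4, -4.6]
grip_width: 0.18
```

Request:
jog_arm:
  translation:
    - [0, 1, 0]
    - [0, 2, 0]
    - [0, 3, 0]
  turn: [0, 0, 0]

```text
clock: 17.68
position: [0.486, -0.0807, 0.0933]
ee_rot: [-0.002, 1.0, -0.005, -0.001]
ft_force: [3.0, -8.7, -4.6]
grip_width: 0.18
```

```bash
python3 - <<'E'
from h import *
np.set_printoptions(precision=4,suppress=True)
o=manip.get_obs();print(o["clock"],o["position"],o["ft_force"],o["grip_width"])
P={n:manip.camera(n) for n in("scene","top","wrist")}
r={}
for n,p in P.items():
    q=manip.pinpoint(p,"nose")
    if q and q[0]["confidence"]>.4: r[n]=(p,q[0]["at"]); print(n,q[0]["at"],round(q[0]["confidence"],2),at_z(*r[n],.086))
p=P["scene"]
a=p["frame"][245:320,350:450]
cv2.imwrite("pics/c6.png",cv2.resize(cv2.cvtColor(a,cv2.COLOR_RGB2BGR),None,fx=7,fy=7,interpolation=cv2.INTER_CUBIC))
E
```

```text
17.6833 [ 0.486  -0.0807  0.0933] [ 3.006  -8.6678 -4.6362] 0.1802259365085758
scene [385.0, 276.4] 0.76 [0.605  0.0732 0.086 ]
top [282.2, 211.7] 0.9 [0.6012 0.0766 0.086 ]
```

View pics/c6.png

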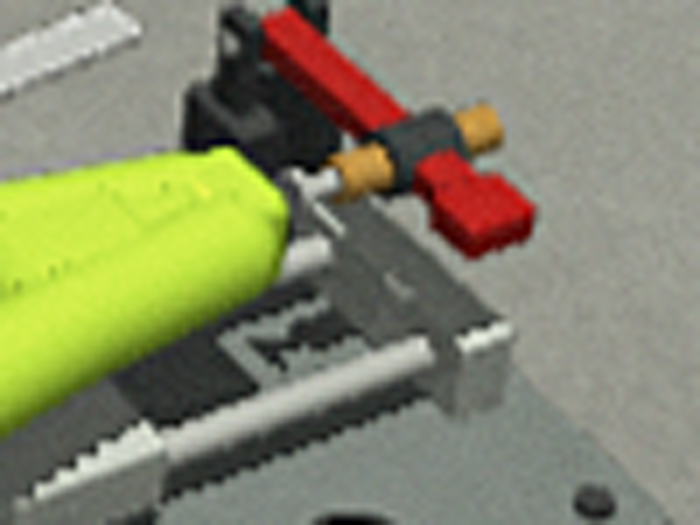

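The nose is close to the disc, with a few mm left at crop (290,200). I'll creep forward in small steps.

Request:
jog_arm:
  translation:
    - [0, 0.7, 0]
    - [0, 1.4, 0]
    - [0, 2, 0]
  turn: [0, 0, 0]

```text
clock: 18.23
position: [0.4861, -0.0799, 0.0933]
ee_rot: [-0.002, 1.0, -0.006, -0.001]
ft_force: [2.4, -8.0, -4.7]
grip_width: 0.181
```

Request:
jog_arm:
  translation:
    - [0, 0.7, 0]
    - [0, 1.4, 0]
    - [0, 2, 0]
  turn: [0, 0, 0]

```text
clock: 18.48
position: [0.4861, -0.0792, 0.0934]
ee_rot: [-0.002, 1.0, -0.007, -0.0]
ft_force: [2.8, -8.7, -5.3]
grip_width: 0.183
```

Request:
jog_arm:
  translation:
    - [0, 0.7, 0]
    - [0, 1.4, 0]
    - [0, 2, 0]
  turn: [0, 0, 0]

```text
clock: 18.73
position: [0.486, -0.0784, 0.0933]
ee_rot: [-0.001, 1.0, -0.008, -0.0]
ft_force: [2.6, -9.8, -4.6]
grip_width: 0.183
```

Request:
jog_arm:
  translation:
    - [0, 0.7, 0]
    - [0, 1.4, 0]
    - [0, 2, 0]
  turn: [0, 0, 0]

```text
clock: 18.98
position: [0.486, -0.0777, 0.0933]
ee_rot: [-0.001, 1.0, -0.008, 0.0]
ft_force: [3.8, -10.0, -5.3]
grip_width: 0.185
```

Request:
jog_arm:
  translation:
    - [0, 0.7, 0]
    - [0, 1.4, 0]
    - [0, 2, 0]
  turn: [0, 0, 0]

```text
clock: 19.23
position: [0.486, -0.0768, 0.0934]
ee_rot: [-0.0, 1.0, -0.009, 0.0]
ft_force: [2.7, -9.0, -5.2]
grip_width: 0.181
```

Request:
jog_arm:
  translation:
    - [0, 0.7, 0]
    - [0, 1.4, 0]
    - [0, 2, 0]
  turn: [0, 0, 0]

```text
clock: 19.48
position: [0.486, -0.076, 0.0934]
ee_rot: [-0.0, 1.0, -0.01, 0.0]
ft_force: [2.7, -9.1, -5.1]
grip_width: 0.177
```

Request:
jog_arm:
  translation:
    - [0, 1, 0]
    - [0, 1.8, 0]
    - [0, 2.4, 0]
    - [0, 3, 0]
  turn: [0, 0, 0, 0]

```text
clock: 19.82
position: [0.486, -0.0742, 0.0934]
ee_rot: [0.0, 1.0, -0.01, 0.001]
ft_force: [2.3, -9.5, -4.8]
grip_width: 0.178
```

Request:
jog_arm:
  translation:
    - [0, 1, 0]
    - [0, 1.8, 0]
    - [0, 2.4, 0]
    - [0, 3, 0]
  turn: [0, 0, 0, 0]

```text
clock: 20.15
position: [0.486, -0.0723, 0.0934]
ee_rot: [0.001, 1.0, -0.011, 0.001]
ft_force: [3.4, -7.8, -4.7]
grip_width: 0.179
```

Request:
jog_arm:
  translation:
    - [0, 0.8, 0]
    - [0, 1.5, 0]
    - [0, 2.2, 0]
  turn: [0, 0, 0]

```text
clock: 20.4
position: [0.486, -0.0712, 0.0934]
ee_rot: [0.001, 1.0, -0.011, 0.001]
ft_force: [3.1, -9.3, -4.4]
grip_width: 0.177
```

Request:
jog_arm:
  translation:
    - [0, 0.8, 0]
    - [0, 1.5, 0]
    - [0, 2.2, 0]
  turn: [0, 0, 0]

```text
clock: 20.65
position: [0.486, -0.0701, 0.0934]
ee_rot: [0.001, 1.0, -0.012, 0.001]
ft_force: [3.6, -11.7, -5.2]
grip_width: 0.181
```

```bash
python3 - <<'E'
from h import *
np.set_printoptions(precision=4,suppress=True)
o=manip.get_obs();print(o["clock"],o["position"],o["ft_force"],o["torque"])
P={n:manip.camera(n) for n in("scene","top","wrist")}
for n,p in P.items():
    q=manip.pinpoint(p,"nose")
    if q: print(n,q[0]["at"],round(q[0]["confidence"],2),at_z(p,q[0]["at"],.086))
for i in range(3): manip.camera("top")
print(manip.get_obs()["clock"],manip.get_obs()["ft_force"],manip.get_obs()["position"])
a=P["scene"]["frame"][245:320,350:450]; 
cv2.imwrite("pics/c7.png",cv2.resize(cv2.cvtColor(a,cv2.COLOR_RGB2BGR),None,fx=7,fy=7,interpolation=cv2.INTER_CUBIC))
E
```

```text
20.65 [ 0.486  -0.0701  0.0934] [  3.6249 -11.6622  -5.1918] [-0.4584 -0.1171  0.641 ]
scene [391.6, 269.9] 0.56 [0.5929 0.0988 0.086 ]
top [274.2, 214.0] 0.74 [0.5938 0.0995 0.086 ]
21.1 [ 4.2659 -8.3792 -5.244 ] [ 0.486  -0.0701  0.0934]
```

View pics/c7.png

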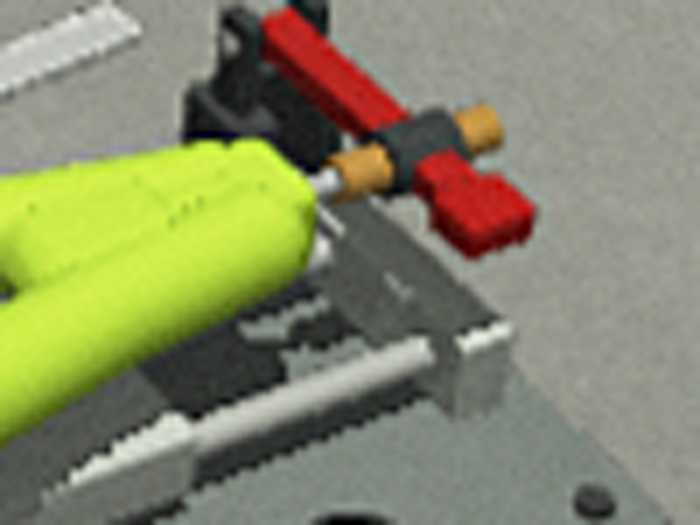

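The nose now covers the disc, so contact is just starting. I'll creep on and watch the force.

Request:
jog_arm:
  translation:
    - [0, 0.7, 0]
    - [0, 1.3, 0]
    - [0, 1.8, 0]
  turn: [0, 0, 0]

```text
clock: 21.35
position: [0.486, -0.0698, 0.0934]
ee_rot: [0.002, 1.0, -0.013, 0.002]
ft_force: [4.9, -11.1, -5.3]
grip_width: 0.178
```

Request:
jog_arm:
  translation:
    - [0, 0.7, 0]
    - [0, 1.3, 0]
    - [0, 1.8, 0]
  turn: [0, 0, 0]

```text
clock: 21.6
position: [0.4859, -0.0697, 0.0934]
ee_rot: [0.002, 1.0, -0.014, 0.002]
ft_force: [4.7, -12.1, -5.7]
grip_width: 0.184
```

Request:
jog_arm:
  translation:
    - [0, 0.8, 0]
    - [0, 1.6, 0]
    - [0, 2.1, 0]
  turn: [0, 0, 0]

```text
clock: 21.85
position: [0.486, -0.0693, 0.0934]
ee_rot: [0.003, 1.0, -0.015, 0.002]
ft_force: [3.8, -11.5, -6.4]
grip_width: 0.18
```

Request:
jog_arm:
  translation:
    - [0, 0.8, 0]
    - [0, 1.6, 0]
    - [0, 2.1, 0]
  turn: [0, 0, 0]

```text
clock: 22.1
position: [0.4859, -0.0693, 0.0935]
ee_rot: [0.004, 1.0, -0.016, 0.002]
ft_force: [1.2, -13.2, -3.8]
grip_width: 0.18
```

Compression is about 0.9 mm past first touch, and the force is about 13 N against 9 N of drag. That puts the tip at about 4 N. I'll release with a slight forward bias, then rise.

Request:
jog_arm:
  translation:
    - [0, 1.2, 0]
    - [0, 1.2, 0]
    - [0, 1.2, 0]
    - [0, 1.2, 0]
    - [0, 1.2, 0]
    - [0, 1.2, 0]
    - [0, 1.2, 0]
  turn: [0, 0, 0, 0, 0, 0, 0]
  grip: 50

```text
clock: 22.68
position: [0.486, -0.0679, 0.0936]
ee_rot: [0.004, 1.0, -0.016, 0.002]
ft_force: [-0.1, 0.9, -0.3]
grip_width: 0.583
```

Request:
jog_arm:
  translation:
    - [0, 0, 10]
    - [0, 0, 30]
    - [0, 0, 55]
    - [0, 0, 80]
    - [0, 0, 105]
    - [-20, 0, 130]
    - [-40, 0, 150]
    - [-40, 0, 150]
  turn: [0, 0, 0, 0, 0, 0, 0, 0]

```text
clock: 23.35
position: [0.4454, -0.0686, 0.2482]
ee_rot: [0.004, 1.0, -0.015, 0.005]
ft_force: [0.9, -0.5, 0.0]
grip_width: 0.585
```

```bash
python3 - <<'E'
from h import *
np.set_printoptions(precision=4,suppress=True)
o=manip.get_obs();print(o["clock"],o["position"],o["ft_force"],o["grip_width"])
P={n:manip.camera(n) for n in("scene","top","wrist")}
for l in("nose","handle_grip","saddle"):
  for n,p in P.items():
    q=manip.pinpoint(p,l)
    if q: print(l,n,q[0]["at"],round(q[0]["confidence"],2),at_z(p,q[0]["at"],{"nose":.086,"handle_grip":.112,"saddle":0}[l]))
a=P["scene"]["frame"][225:345,290:450]
b=P["wrist"]["frame"]; save(P["wrist"],"w8.png")
cv2.imwrite("pics/c8.png",cv2.resize(cv2.cvtColor(a,cv2.COLOR_RGB2BGR),None,fx=5,fy=5,interpolation=cv2.INTER_CUBIC))
E
```

```text
23.35 [ 0.4454 -0.0686  0.2482] [ 0.9049 -0.4513  0.0325] 0.5848172520697609
nose scene [390.5, 273.3] 0.83 [0.6016 0.0898 0.086 ]
nose top [275.2, 210.6] 0.56 [0.6039 0.097  0.086 ]
nose wrist [321.4, 268.3] 0.67 [ 0.4946 -0.0697  0.086 ]
handle_grip scene [298.5, 255.6] 0.73 [ 0.485  -0.0732  0.112 ]
handle_grip wrist [319.4, 268.9] 0.76 [ 0.4845 -0.0709  0.112 ]
saddle scene [346.8, 315.1] 0.95 [ 0.5933 -0.0104  0.    ]
saddle top [313.8, 219.8] 0.71 [ 0.5968 -0.0148  0.    ]
saddle wrist [366.9, 321.2] 0.81 [ 0.5985 -0.0161  0.    ]
```

View pics/c8.png

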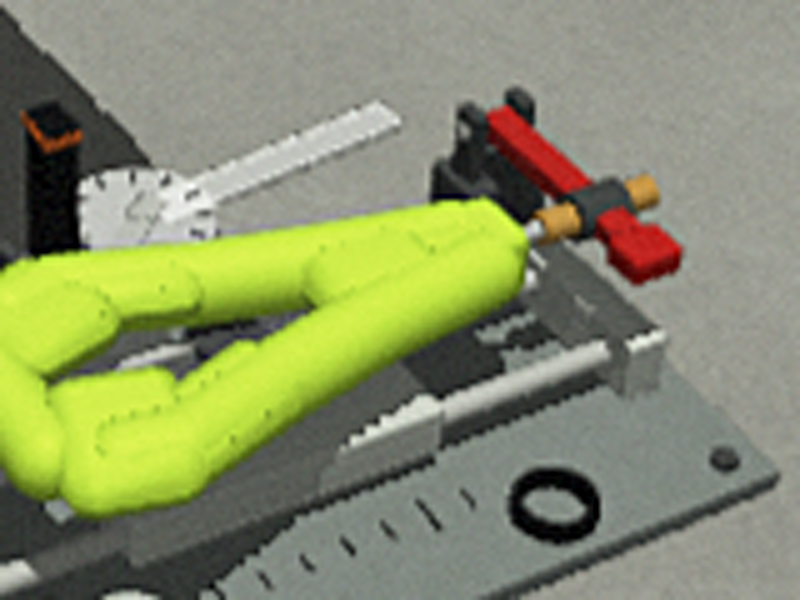

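View pics/w8.png

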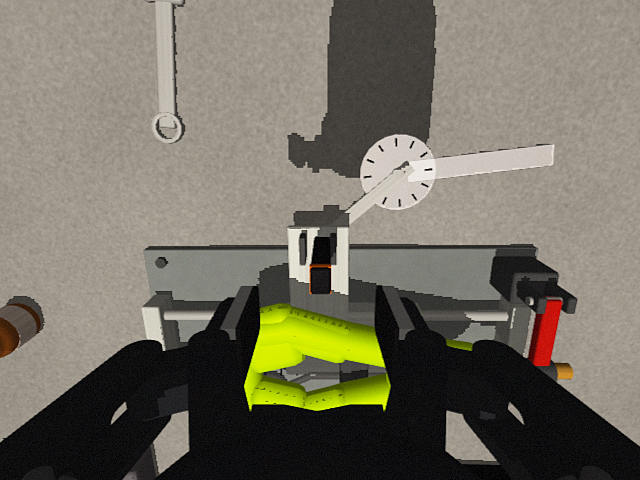

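The nose rests on the tip at crop (527,235), and the gauge arm is level. The handle sits against its front (right-hand) ear at wrist (322,265), and the gripper is clear. I'm handing in.

```bash
python3 -c "
from workcell import manip
print(manip.hand_in())"
```

```text
the job is handed in; nothing more can be done
None
```

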